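Sort cut tube and flange pieces into their trays at the welding bench

TASK

Sort the five loose cut pieces standing on the welding bench into the sheet-metal trays: each tray has a sample welded to the shelf on its far rim, and takes every piece of that kind (two round pipe stubs, two rectangular tube pieces, one flange). Leave every piece standing upright on the floor of its tray, as it stands now, and leave the spray can and the hammer where they are.

Things in the scene. Friction and masses are not known exactly. Their poses are not given: they have to be found in the camera images.
- pipe_a: Round steel pipe stub standing on end: outside diameter 42, wall 4, height 55 mm, about 0.2 kg. Two alike. Origin: centre of the foot; z up the piece.
- pipe_b: Round steel pipe stub standing on end: outside diameter 42, wall 4, height 55 mm, about 0.2 kg. Two alike. Origin: centre of the foot; z up the piece.
- box_a: Rectangular steel tube piece standing on end: 50 mm (its x) by 30 mm (its y) outside, wall 4, height 50 mm, about 0.22 kg. Two alike. Origin: centre of the foot; z up the piece.
- box_b: Rectangular steel tube piece standing on end: 50 mm (its x) by 30 mm (its y) outside, wall 4, height 50 mm, about 0.22 kg. Two alike. Origin: centre of the foot; z up the piece.
- flange: Steel pipe flange with neck, standing on its disc: disc 66 mm across and 12 mm thick, above it a round neck 38 mm in outside diameter up to 50 mm height, bore 26 mm; about 0.38 kg. Grip it by the neck. Origin: centre of the foot; z up the piece.
- tray_pipe: Fixed sheet-metal tray, open on top, inside 140 (its x) by 120 (its y) mm, walls and floor 3 mm thick, rim 35 mm high. From its +x rim (away from the robot) a 72 by 80 mm grey shelf sticks out, bearing the welded sample: a 12 mm slice of round pipe. Origin: bench level under the middle of the inside; x towards the shelf, z up. The trays are alike but for the sample.
- tray_box: Fixed sheet-metal tray, open on top, inside 140 (its x) by 120 (its y) mm, walls and floor 3 mm thick, rim 35 mm high. From its +x rim (away from the robot) a 72 by 80 mm grey shelf sticks out, bearing the welded sample: a 12 mm slice of rectangular tube. Origin: bench level under the middle of the inside; x towards the shelf, z up. The trays are alike but for the sample.
- tray_flange: Fixed sheet-metal tray, open on top, inside 140 (its x) by 120 (its y) mm, walls and floor 3 mm thick, rim 35 mm high. From its +x rim (away from the robot) a 72 by 80 mm grey shelf sticks out, bearing the welded sample: a 14 mm high flange (disc with neck). Origin: bench level under the middle of the inside; x towards the shelf, z up. The trays are alike but for the sample.
- spray_can: Bystander: upright spray can, 60 mm across, 150 mm tall, at the left of the bench. Origin: centre of its foot.
- hammer: Bystander: hammer of 260 mm lying on the right of the bench. Origin: on its underside near the middle of its length; handle to its -x.

How it is judged:
By the outcome, as a careful person would: the job done as asked, in the order asked, and still so for the second after the job is handed in, with the robot touching nothing.
It also fails if it takes over 115 s, if anything falls off the work surface, if the arm or the gripper's body presses on something with over 40 N, if the wrist force passes 120 N, or if a joint passes its speed limit or range.

ROBOT

A 7-joint arm with a two-finger parallel gripper is mounted at the origin on the work surface. World frame = base frame: x ahead of the robot, y to its left, z up, the work surface at z = 0. Lengths are in m, angles in rad, forces in N, time in s.
With the tool pointing down it reaches from about 0.375 to 0.925 m from the base axis. Payload 3.1 kg.
Tool frame: the origin (TCP) lies between the finger pads; the fingertips stand 19 mm ahead of it and the grasp point (between the pads) is the TCP; z points along the fingers, y is the line along which they close (so a half turn about z gives the same grasp; the last joint's range is limited). The gripper opens to 85 mm and grips with 20 to 120 N. Pads are 22 mm wide; open, the fingers measure 114 mm over their backs; the gripper's body (76 mm by 85 mm) begins 54 mm behind the grasp point. The pads swing forward as they close: fully open they stand 13 mm farther back than shut.
Start: joints at [-1.418, 0.383, 0.044, 1.598, -0.018, 1.161, -0.05], TCP at [0.161, 0.63, 0.25] pointing down, gripper open.
Joint ranges: [-2.61, 2.61], [-0.41, 2.15], [-1.48, 1.57], [0, 2.5], [-1.57, 4.71], [0.05, 1.97], [-2.85, 2.85]. Speed limits (rad/s): [2.79, 2.79, 3.14, 3.14, 3.14, 3.14, 3.14].

INTERFACE

Orientations are given as a unit quaternion [x, y, z, w].
In Python, from bench import move_ptp, movel, move_j, move_gripper, pause, inverse_kinematics, read_camera, camera_params, MotionError, sign_off, look_for, tip_of, read_time_s, read_qpos, read_joint_vel, read_effort, read_eef_pos, read_tcp_rot, read_ft_force, read_ft_torque, read_finger_gap, read_grasp_force gives the robot as it stands. Calls block until the motion is done:
- move_ptp(position, orientation): joint-space move of the TCP to a pose.
- movel(position, orientation=None, speed=0.15): straight line of the TCP; orientation=None keeps the orientation; speed is the mean speed in m/s.
- move_j(angles): joint-space move.
- move_gripper(opening, effort=None): finger opening in m; effort is the grip in N (None keeps the last); returns when the fingers have stopped.
- pause(seconds).
- inverse_kinematics(position, orientation): joint angles nearest the present ones, or None.
- read_camera(name): name is "scene" or "top"; returns the picture (400x640x3 uint8, red, green, blue); there is no depth.
- camera_params(name): a dict with "K" (3x3 intrinsics, pixels), "dist_coeffs" ([k1, k2, p1, p2, k3] as OpenCV has them; the pictures are not rectified), "camera_from_world" (4x4, takes a point from world to camera coordinates). Camera axes: x right, y down, z forward; pixel columns grow to the right and rows downward; lengths in m; the calibration is good to about 2 mm. A picture is of the moment at which its call begins. camera_params takes no time and is no camera call.
A pose or a line that the arm cannot do raises MotionError and nothing moves.
- sign_off(): hands the job in; it is judged then, once.
Trained networks look in the newest picture that a camera, given by its name, has taken for a name from the list of things; names that differ only in an ending like _2 or _b are one class to them, and where a whole thing is asked for, a point or a joint stands for the part that bears it (a point fixed in the world has none). Each returns a list of dicts, best first, with "confidence" (0 to 1); they miss things now and then, are a little off and sometimes report something else, mostly with a low value. They report only what shows in the picture. A call takes as long as a camera call.
- look_for(camera, name): "at" ([column, row] in pixels, amid what is visible of it).
- tip_of(camera, name): "at" ([column, row] in pixels: a listed point, or the origin of a listed thing).
Readings, each from a call of its own:
- read_time_s(): time.
- read_qpos(): joint angles.
- read_joint_vel(): joint speeds.
- read_effort(): joint torques, N m.
- read_eef_pos(): TCP position.
- read_tcp_rot(): TCP orientation.
- read_ft_force(): force on the tool from outside, world axes, zero at the start.
- read_ft_torque(): the same for the moment, N m.
- read_finger_gap(): finger opening in m.
- read_grasp_force(): force on a finger pad.
Only numpy, scipy, OpenCV 4.12 (cv2) and the standard library are available. Lean on these libraries where they do the work, as an engineer would, in place of code of your own. Each camera call takes 0.05 s, during which the arm holds its last target. There are 200 camera calls.

## Working session

There is one attempt and no reset: what is moved stays moved. The work goes in short steps, each a Python script; the robot and the scene stay as the last script left them, time stands still between calls to the robot, and variables do not carry over. Pictures are saved under pics/ and viewed, at most 14 in all, crops included, and the job is handed in when it is done.

```bash
mkdir -p pics; ls
python3 - <<'E'
from bench import *
import cv2,numpy as np
np.set_printoptions(precision=4,suppress=True)
for c in ["top","scene"]:
    im=read_camera(c); cv2.imwrite(f"pics/{c}0.png",im[:,:,::-1])
    p=camera_params(c); print(c,np.array(p["K"]),p["dist_coeffs"],np.array(p["camera_from_world"]))
    for n in ["pipe_a","box_a","flange","tray_pipe","tray_box","tray_flange","spray_can","hammer"]:
        for f in (look_for,tip_of):
            print(n,f.__name__,[(np.round(d["at"]).astype(int).tolist(),round(d["confidence"],2)) for d in f(c,n)])
print(read_time_s(),read_tcp_rot(),read_finger_gap())
E
```

```text
pics
top [[375.2444   0.     323.2332]
 [  0.     375.2444 199.459 ]
 [  0.       0.       1.    ]] [-0.0272  0.      0.      0.      0.    ] [[ 0.0104 -0.9998 -0.0161  0.0032]
 [-0.9957 -0.0088 -0.0923  0.5045]
 [ 0.0922  0.017  -0.9956  0.9866]
 [ 0.      0.      0.      1.    ]]
pipe_a call [([388, 230], 0.59), ([433, 240], 0.49), ([270, 224], 0.48)]
pipe_a call [([380, 226], 0.63), ([276, 221], 0.45)]
box_a call [([215, 236], 0.61), ([390, 228], 0.42)]
box_a call [([219, 234], 0.54), ([326, 227], 0.54)]
flange call [([434, 239], 0.73)]
flange call [([434, 239], 0.69)]
tray_pipe call [([327, 148], 0.93)]
tray_pipe call [([329, 157], 0.68)]
tray_box call [([243, 136], 0.61)]
tray_box call [([244, 151], 0.56)]
tray_flange call [([412, 155], 0.73)]
tray_flange call [([408, 164], 0.77)]
spray_can call [([142, 182], 0.96), ([412, 153], 0.52)]
spray_can call [([159, 185], 0.65)]
hammer call [([496, 181], 0.64)]
hammer call [([502, 176], 0.77)]
scene [[496.4906   0.     322.8522]
 [  0.     496.4906 201.5796]
 [  0.       0.       1.    ]] [-0.0435  0.      0.      0.      0.    ] [[ 0.4
[... 204 characters left out ...]
61, 208], 0.77), ([354, 183], 0.58)]
box_a call [([309, 185], 0.8), ([392, 160], 0.56)]
box_a call [([392, 162], 0.74), ([307, 190], 0.67)]
flange call [([210, 210], 0.79)]
flange call [([212, 216], 0.7)]
tray_pipe call [([337, 238], 0.91)]
tray_pipe call [([330, 235], 0.67), ([151, 278], 0.65)]
tray_box call [([420, 218], 0.86), ([258, 199], 0.66)]
tray_box call [([415, 217], 0.57)]
tray_flange call [([257, 259], 0.95), ([154, 267], 0.34)]
tray_flange call [([254, 255], 0.81), ([459, 170], 0.55)]
spray_can call []
spray_can call [([460, 174], 0.95), ([333, 232], 0.38)]
hammer call [([153, 271], 0.82)]
hammer call [([151, 279], 0.69)]
1.7 [ 0.1251  0.9921 -0.     -0.    ] 0.08530157101421529
```

Run:
```python
import cv2
a=cv2.imread("pics/top0.png")[110:270,110:540]
cv2.imwrite("pics/top0c.png",cv2.resize(a,(800,298),interpolation=cv2.INTER_CUBIC))
a=cv2.imread("pics/scene0.png")[130:310,110:500]
cv2.imwrite("pics/scene0c.png",cv2.resize(a,(780,360),interpolation=cv2.INTER_CUBIC))
```

```text
(no output)
```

View pics/top0c.png

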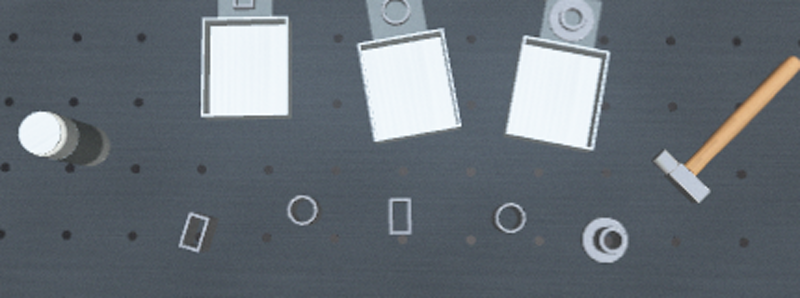

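View pics/scene0c.png

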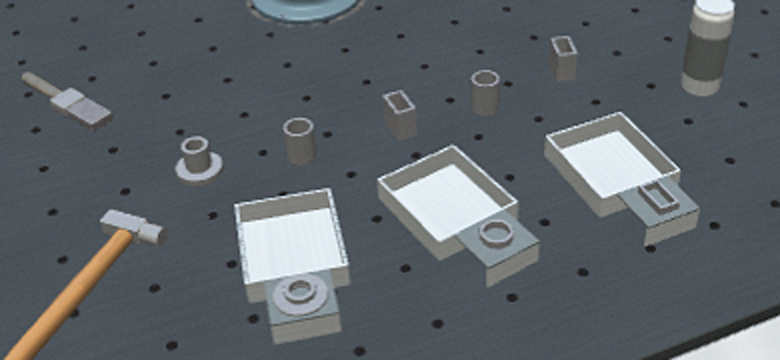

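Top view (crop): the trays from left to right are box, pipe and flange. Full-image pixels for the pieces are about box (214,235), pipe (272,223), box (325,226), pipe (384,227) and flange (435,239). Next I rectify each rim plane to metric and segment the rims.

```bash
cat > vis.py <<'E'
from bench import *
import cv2,numpy as np
from scipy.spatial.transform import Rotation as R
np.set_printoptions(precision=4,suppress=True)
def backproj(cam,uv,z):
    p=camera_params(cam);T=np.array(p["camera_from_world"])
    n=cv2.undistortPoints(np.array(uv,float).reshape(-1,1,2),np.array(p["K"]),np.array(p["dist_coeffs"])).reshape(-1,2)
    d=np.c_[n,np.ones(len(n))]@T[:3,:3]; c=-T[:3,:3].T@T[:3,3]
    return c+d*((z-c[2])/d[:,2])[:,None]
def project(cam,P):
    p=camera_params(cam);T=np.array(p["camera_from_world"])
    return cv2.projectPoints(np.array(P,float).reshape(-1,1,3),T[:3,:3],T[:3,3],np.array(p["K"]),np.array(p["dist_coeffs"]))[0].reshape(-1,2)
def rectify(im,cam,c,half,z,res=0.0005):
    """metric patch: column grows with -y, row with -x, centre c"""
    n=int(2*half/res); g=(np.arange(n)+.5)*res-half
    Y,X=np.meshgrid(c[1]-g,c[0]-g)
    m=project(cam,np.stack([X,Y,np.full_like(X,z)],-1)).reshape(n,n,2).astype(np.float32)
    return cv2.remap(im,m[...,0],m[...,1],cv2.INTER_CUBIC)
E
python3 - <<'E'
from vis import *
im=read_camera("top"); out=[]
def go(name,uv,z,half,thr):
    c=backproj("top",[uv],z)[0]; r=rectify(im,"top",c,half,z)
    g=cv2.cvtColor(r,cv2.COLOR_RGB2GRAY); b=(g>thr(g)).astype(np.uint8)
    k,l,s,ce=cv2.connectedComponentsWithStats(b); i=1+np.argmax(s[1:,4])
    cn=max(cv2.findContours((l==i).astype(np.uint8),cv2.RETR_EXTERNAL,cv2.CHAIN_APPROX_NONE)[0],key=cv2.contourArea)
    q=cv2.minAreaRect(cn); bp=cv2.boxPoints(q)
    w=lambda p:np.array([c[0]-(p[...,1]*.0005-half),c[1]-(p[...,0]*.0005-half)]).T
    bw=w(bp); e=bw[1]-bw[0],bw[2]-bw[1]; L=max(e,key=np.linalg.norm)
    print(name,"c",bw.mean(0),"sizes mm",[round(1000*np.linalg.norm(x),1) for x in e],"long-axis yaw deg",round(np.degrees(np.arctan2(L[1],L[0])),1),g.min(),g.max())
    v=cv2.drawContours(r.copy(),[bp.astype(int)],0,(255,0,0),1); out.append(cv2.resize(v,(200,200)))
ots=lambda g:cv2.threshold(g,0,255,cv2.THRESH_OTSU)[0]
go("box1",(214,235),.05,.05,ots);go("pipe1",(272,223),.055,.05,ots)
go("box2",(325,226),.05,.05,ots);go("pipe2",(384,227),.055,.05,ots)
go("flange_disc",(435,239),.012,.06,ots)
for n,uv in [("traybox",(242,146)),("traypipe",(330,155)),("trayfl",(410,160))]: go(n,uv,.035,.11,lambda g:135)
cv2.imwrite("pics/rect.png",np.vstack([np.hstack(out[:4]),np.hstack(out[4:])])[:,:,::-1])
E
```

```text
box1 c [0.4085 0.2934] sizes mm [np.float64(52.0), np.float64(31.7)] long-axis yaw deg -16.1 48 205
pipe1 c [0.4413 0.1404] sizes mm [np.float64(41.7), np.float64(42.1)] long-axis yaw deg -135.0 50 213
box2 c [0.4339 0.0037] sizes mm [np.float64(32.4), np.float64(51.8)] long-axis yaw deg -178.9 64 199
pipe2 c [ 0.4329 -0.1503] sizes mm [np.float64(41.7), np.float64(41.7)] long-axis yaw deg -135.0 55 210
flange_disc c [ 0.4031 -0.2933] sizes mm [np.float64(64.5), np.float64(64.5)] long-axis yaw deg -90.0 48 216
traybox c [0.6665 0.2329] sizes mm [np.float64(129.4), np.float64(182.9)] long-axis yaw deg -178.5 68 255
traypipe c [ 0.6454 -0.0031] sizes mm [np.float64(130.3), np.float64(194.1)] long-axis yaw deg -169.6 69 255
trayfl c [ 0.6347 -0.2262] sizes mm [np.float64(191.3), np.float64(130.4)] long-axis yaw deg -10.4 64 255
```

View pics/rect.png

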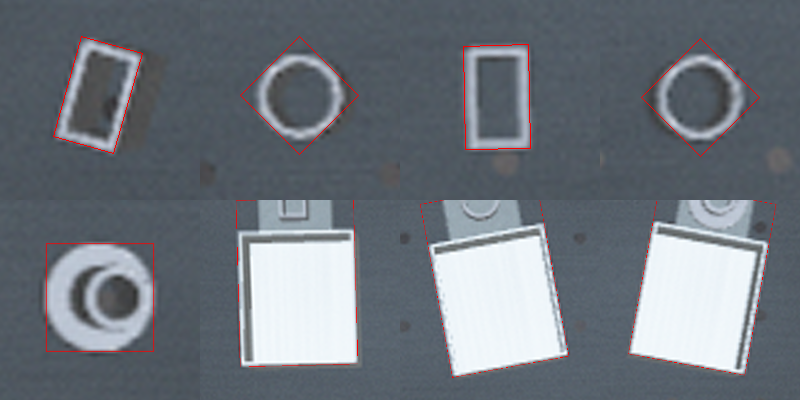

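The rims match the given sizes within about 2 mm (42 mm, 50x30 mm, disc 65 mm, tray width 126 mm plus blur). I subtract the shelf from the tray rectangles to get the tray centres, then move the first piece.

```bash
cat > pp.py <<'E'
from vis import *
TR={"box":(.648,.2324,1.5),"pipe":(.6218,-.0074,10.4),"flange":(.6124,-.2221,-10.4)}
def quat(deg):
    y=np.array([np.cos(np.radians(deg)),np.sin(np.radians(deg)),0]);z=np.array([0,0,-1.])
    return R.from_matrix(np.c_[np.cross(y,z),y,z]).as_quat()
def best(p,deg):
    c=[(abs(q[6]),d) for d in (deg,deg+180) if (q:=inverse_kinematics(p,quat(d))) is not None]
    return quat(min(c)[1])
def pick_place(xy,deg,kind,off,zg,width,zc=.15):
    tx,ty,a=TR[kind]; t=np.radians(a)
    px,py=tx+off*np.cos(t),ty+off*np.sin(t)
    q=best([*xy,zc],deg); q2=best([px,py,zc],a+90)
    move_ptp([*xy,zc],q); move_gripper(.08); movel([*xy,zg],q,.12)
    move_gripper(width-.015,60); g=read_finger_gap(); f=read_grasp_force()
    print(kind,"gap",round(g,4),"f",f,"t",read_time_s())
    if f<5: raise SystemExit("no grasp")
    movel([*xy,zc],q,.15); print("gap lifted",read_finger_gap(),"wrist",read_ft_force())
    move_ptp([px,py,zc],q2); movel([px,py,zg+.025],q2,.15); movel([px,py,zg+.004],q2,.05)
    print("before release F",read_ft_force(),read_eef_pos())
    move_gripper(width+.024); movel([px,py,zc],q2,.15); print("t",read_time_s())
E
python3 - <<'E'
from pp import *
move_ptp([.4085,.2934,.25],best([.4085,.2934,.25],73.9))
pick_place((.4085,.2934),73.9,"box",.033,.032,.030)
E
```

```text
box gap 0.0293 f 59.84633266925812 t 5.65
gap lifted 0.029308674096070155 wrist [-0.7196 -0.6005 -1.5906]
before release F [ 0.6728  0.3537 -1.5993] [0.681  0.2333 0.0357]
t 10.2667
```

Run:
```python
from pp import *
pick_place((.4339,.0037),91.1,"box",-.033,.032,.030)
pick_place((.4413,.1404),90,"pipe",.033,.035,.042)
a=read_camera("top")[110:270,110:540]
cv2.imwrite("pics/top1.png",cv2.resize(a,(800,298),interpolation=cv2.INTER_CUBIC)[:,:,::-1])
```

```text
box gap 0.0296 f 59.42110061645508 t 14.45
gap lifted 0.02965922658414004 wrist [ 0.5991  0.9049 -2.4955]
before release F [ 0.1465 -0.6841 -2.1883] [0.6148 0.2315 0.0356]
t 19.1
pipe gap 0.0406 f 60.08094437420368 t 23.375
gap lifted 0.040894566839236805 wrist [ 0.0409 -0.4913 -2.1388]
before release F [-2.5457  0.4545  1.9987] [ 0.6541 -0.0012  0.039 ]
t 28.8083
```

View pics/top1.png

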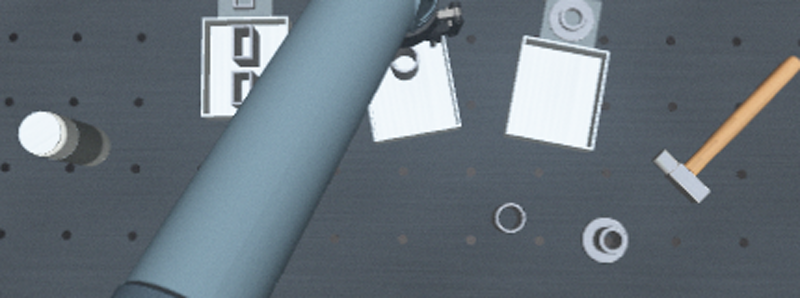

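Both boxes are in the left tray at about (245,45) and (243,88). The first pipe is in the middle tray at (404,63), and the remaining pieces haven't moved. I carry on with those.

Run:
```python
from pp import *
pick_place((.4329,-.1503),90,"pipe",-.033,.035,.042)
pick_place((.4031,-.2933),90,"flange",0,.036,.038)
move_ptp([.42,-.3,.25],best([.42,-.3,.25],90))
a=read_camera("top")[110:270,110:540]; b=read_camera("scene")[130:310,110:500]
cv2.imwrite("pics/end.png",np.vstack([cv2.resize(a,(700,260),interpolation=cv2.INTER_CUBIC),cv2.resize(b,(700,323),interpolation=cv2.INTER_CUBIC)])[:,:,::-1])
print(read_time_s())
```

```text
pipe gap 0.0409 f 59.868663623929024 t 31.7417
gap lifted 0.04107766614415579 wrist [-0.2473  0.1726 -3.9604]
before release F [-2.4149  0.2265 -0.3947] [ 0.5892 -0.013   0.0389]
t 36.075
flange gap 0.036 f 59.88609205931425 t 39.2
gap lifted 0.036241130170403556 wrist [-0.9919  0.0712 -4.1023]
before release F [-0.8608  1.3459 -0.813 ] [ 0.6124 -0.2217  0.04  ]
t 43.55
44.5667
```

View pics/end.png

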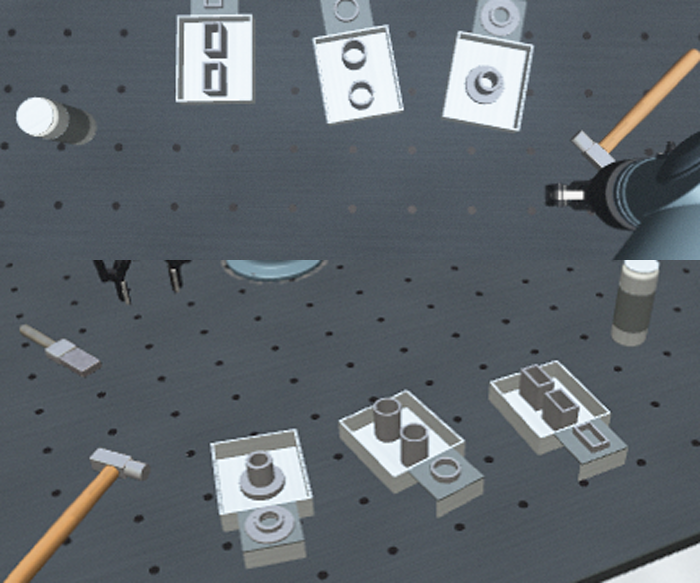

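All five pieces stand upright in their matching trays: boxes at (214,60), pipes at (357,75) and the flange at (487,84). The spray can and hammer haven't moved, and the gripper is clear.

```bash
python3 -c "
from bench import *
print(sign_off())"
```

```text
the job is handed in; nothing more can be done
None
```

The job is handed in: the final pictures show all five pieces standing upright in their matching trays, the spray can and hammer unmoved, at about 45 s of the 115 s allowed.

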